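# Clear the bench instrument under its push-latch cover

## Robot

A 6-joint arm with a two-finger parallel gripper is mounted at the origin on a cart in front of the work surface, level with it; the furniture and walls round the work are solid. World frame = base frame: x ahead of the robot, y to its left, z up, the work surface at z = 0. Lengths are in m, angles in rad, forces in N, time in s.
With the tool pointing down it reaches from about 0.3 to 0.95 m from the base axis. Payload 3.1 kg.
Tool frame: the origin (TCP) lies on the centre line of the jaws, within the pads' length; the fingertips stand 25 mm ahead of it and the grasp point (between the pads) lies 6 mm ahead of it; z points along the fingers, y is the direction in which the jaws open and shut (so a half turn about z gives the same grasp; the last joint's range is limited). The gripper opens to 85 mm and grips with 20 to 120 N. Pads are 22 mm wide; open, the fingers measure 114 mm over their backs; the gripper's body (76 mm by 85 mm) begins 54 mm behind the grasp point. The pads swing forward as they close: fully open they stand 13 mm farther back than shut.
Start: joints at [1.255, 0.308, 1.634, -0, 1.2, -0.07], TCP at [0.152, 0.606, 0.256] pointing down, gripper open.
Joint ranges: [-3.06, 3.06], [-0.79, 1.96], [0.05, 2.63], [-1.19, 4.34], [0.05, 2.64], [-2.94, 2.94]. Speed limits (rad/s): [2.79, 2.79, 3.14, 3.14, 3.14, 3.14].

## Interface

Orientations are given as [roll, pitch, yaw] about the fixed x, y, z axes, in that order (R = Rz(yaw) Ry(pitch) Rx(roll)).
In Python, from workcell import manip gives the robot as it stands. The module is installed in compiled form; this text tells all that it offers.
- The arm moves only by the shell command python3 -m inch 'ROWS' [OPENING] [FORCE]. ROWS is JSON, one flat list of numbers, 4 for each row, row after row: the shift along the tool's x, y, z in m, then the turn about the tool's z in degrees. A call has 1 to 20 rows; each row shifts and turns the commanded pose from where the row before left it, along the tool's axes as they then stand; what a row does not reach is not made up. A row lasts 1/8 s, in which the tool goes at most 62.5 mm and 10.7 degrees, less where a joint would pass 70% of its speed; a pose out of reach is approached as far as the arm can. A call with a gripper value outside its range is refused whole. OPENING is the opening in per cent of the stroke, from 0 (shut) to 100 (fully open), set as the call begins (- or left out, the last holds). The fingers move at their own pace and stop on an object; FORCE is the grip in N (left out, the last holds). Time passes only in rows, so rows that do not move let the fingers close. It gives the time, the measured TCP pose, the force and the opening at its end, in the units of the state.
- manip.get_obs(): the state, without advancing time (a new reading comes with each control period).
- manip.capture(name): name is "scene" or "top" or "wrist"; returns a dict with "pixels" (384x512x3 uint8, blue, green, red), "depth" (384x512 float32, m along the optical axis (not along the pixel's ray), 0 where there is no reading), "K" (3x3 intrinsics, pixels), "D" ([k1, k2, p1, p2, k3] as OpenCV has them; the pictures are not rectified), "rvec" (rotation vector, rad) and "tvec" (3), from world to camera coordinates, as OpenCV has them. Camera axes: x right, y down, z forward; pixel columns grow to the right and rows downward; lengths in m; the calibration is good to about 2 mm. A picture is of the moment at which its call begins.
- manip.sign_off(): hands the job in, once; it reports no verdict.
The state is a dict: "t": time; "joint_positions": joint angles; "joint_velocities": joint speeds; "joint_efforts": joint torques, N m; "tool_pos": TCP position; "tool_rot": TCP orientation; "contact_force": force on the tool from outside, world axes, zero at the start; "wrist_torque": the same for the moment, N m; "gripper_width": opening from 0.0 (shut) to 1.0 (fully open).
Only numpy, scipy, OpenCV 4.12 (cv2) and the standard library are available. Lean on these libraries where they do the work, as an engineer would, in place of code of your own. Each camera call takes 0.05 s, during which the arm holds its last target.

## Task

Clear the low white bench instrument: press its closed push-latch cover near the front edge so that it pops open, press the larger of the two round keys underneath all the way down, then press the cover down again until it latches shut and stays shut. Use only the fingertips: do not grasp or lift anything, do not press the smaller key, and leave the bottle and the tube racks beside the instrument where they stand.

Things in the scene. Friction and masses are not known exactly. Their poses are not given: they have to be found in the camera images.
- instrument: low white box fixed to the bench, 176 (x) x 150 (y) x 50 mm high, walls' rim 50 mm above the bench; origin at the centre of its underside; its own -x side is the front, facing the robot, +x the back with the hinge. Inside is a deck 26 mm above the bench, open recess 151 x 130 mm
- cover (a joint): cover angle, rad: about 0.01 latched shut (level), 1.05 open (front edge up and back); sprung open with 2.5 N at the front edge, about 2 rad/s. Push-push latch: pressed down towards its stop at -0.085 (front edge 12 mm lower, 3 to 4 N there; three quarters of it suffices) and let go, it pops open by itself; swung from open down to that stop and let go, it stays latched
- cover_press (a point): point on the cover's top face, at its three ribs, midway across, 22 mm behind the front edge; moves with the cover (z out of the top face, x to the hinge). The cover is a grey plate, 122 mm wide, 6 mm thick with a 13 mm skirt, front edge 138 mm from the hinge axis; shut, its top face is 60 mm above the bench, 10 mm above the rim
- cover_hinge (a point): centre of the hinge axis, which runs along the instrument's y, 66 mm behind its centre and 55 mm above the bench (5 mm below the cover's top face); fixed to the instrument, with its axes
- key_large_top (a point): centre of the top of the larger round key, white, 30 mm in diameter, top 43 mm above the bench; under the cover near its front, 106 mm in front of the hinge axis and 31 mm to the left or the right of the middle (the other key is on the other side)
- key_large (a joint): travel of the larger key, m: 0 up, 0.006 fully down; springs back when let go; 1.5 N to start, 5 N fully down
- key_small_top (a point): centre of the top of the smaller round key, white, 16 mm in diameter, same height, 62 mm beside the larger; must not be pressed
- key_small (a joint): travel of the smaller key, m: 0 up, 0.006 fully down; same spring
- bottle: dropper bottle, 41 mm wide and 108 mm high, standing to the left of the instrument; origin at the centre of its underside; bystander, loose
- rack_w0: low cream-coloured five-place tube rack, 24 x 129 x 58 mm (long side is its y), on the right of the instrument; origin at the centre of its underside; bystander, loose
- rack_c0: grey five-place tube rack with tubes in it, 24 x 129 x 107 mm (long side is its y), on the right beyond the low rack; origin at the centre of its underside; bystander, loose

How it is judged:
On the way, in this order (a step that is already met when the one before it is completed fails the run):
1. the cover has been pressed and has popped open (value of joint cover above 0.9 rad), for 0.2 s.
2. the larger key is pressed down, with the cover open (value of joint key_large above 0.0045 m and value of joint cover above 0.5 rad), for 0.05 s.
3. the cover is latched shut and let go (value of joint cover between -0.02 and 0.03 rad and contact force between each of the arm, the fingers and instrument below 0.2 N), for 0.3 s.
At the end, for the whole second after the job is handed in: the cover is latched shut (between -0.02 and 0.03 rad) and at rest with nothing touching it, both keys are up again, and the bottle and the two racks are within 20 mm of where they stood (value of joint cover between -0.02 and 0.03 rad and velocity of joint cover between -0.05 and 0.05 rad/s and value of joint each of key_large, key_small below 0.002 m and distance of each of bottle, rack_w0, rack_c0 from where it was at the start of the episode below 0.02 m).
It fails at once if the smaller key is pressed (value of joint key_small above 0.003 m).
It fails at once if the bottle is lifted, knocked over or shoved away (distance of bottle from where it was at the start of the episode above 0.02 m or angle between bottle's own z axis and vertical above 0.4 rad).
It fails at once if a tube rack is lifted, knocked over or shoved away (distance of any of rack_w0, rack_c0 from where it was at the start of the episode above 0.02 m or angle between any of rack_w0, rack_c0's own z axis and vertical above 0.4 rad).
It also fails if it takes over 45 s, if anything falls off the work surface, if the arm or the gripper's body presses on something with over 40 N, if the wrist force passes 120 N, or if a joint passes its speed limit or range.

## Working session

There is one attempt and no reset: what is moved stays moved. The work goes in short steps, Python scripts to look and compute and a shell command to move; the robot and the scene stay as the last step left them, time stands still between calls to the robot, and variables do not carry over. Pictures are saved under pics/ and viewed, and the job is handed in when it is done.

```bash
mkdir -p pics
cat > h.py <<'E'
import numpy as np, cv2
from workcell import manip
def cap(n,f):
    c=manip.capture(n); cv2.imwrite(f'pics/{f}.png',c['pixels']); np.savez(f'{f}.npz',**{k:np.array(v) for k,v in c.items()}); return c
def ray(c,u,v):
    p=cv2.undistortPoints(np.array([[[u,v]]],float),c['K'],c['D'])[0,0]
    R=cv2.Rodrigues(c['rvec'])[0]; t=np.array(c['tvec']).ravel()
    return -R.T@t, R.T@np.array([p[0],p[1],1])
def onz(c,u,v,z):
    o,d=ray(c,u,v); return o+d*(z-o[2])/d[2]
def dep(c,u,v):
    o,d=ray(c,u,v); return o+d*c['depth'][int(v),int(u)]
E
python3 - <<'E'
from h import *
for n in ['scene','top','wrist']: cap(n,n+'0')
o=manip.get_obs()
print(o)
E
```

```text
{'t': 0.15, 'joint_positions': array([ 1.25531823e+00,  3.08835822e-01,  1.63485629e+00,  3.21533328e-06,
        1.19970568e+00, -6.97457250e-02]), 'joint_velocities': array([ 2.27636479e-04, -2.46022128e-03, -3.62030516e-03,  8.80496929e-05,
        1.18021020e-03, -1.48218373e-03]), 'joint_efforts': array([ 4.89026922e-05, -4.15804374e+01, -2.77145684e+01, -6.99780867e-05,
        6.03118882e-03,  2.49013567e-05]), 'tool_pos': array([0.15191329, 0.6056543 , 0.2553097 ]), 'tool_rot': array([-3.13979212e+00, -1.28785132e-04,  2.89585900e+00]), 'contact_force': array([ 0.09256193, -0.07188025,  0.10024568]), 'wrist_torque': array([-0.00107008,  0.00781101,  0.0034382 ]), 'gripper_width': 0.9984563729818933}
```

View pics/scene0.png

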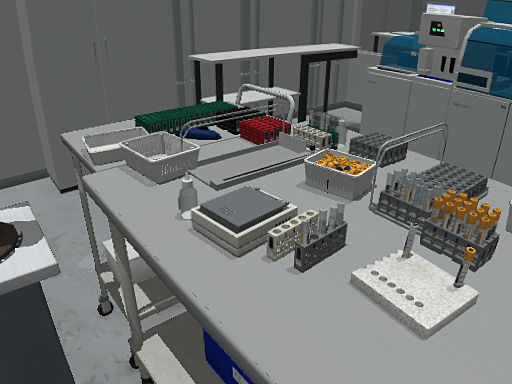

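View pics/top0.png

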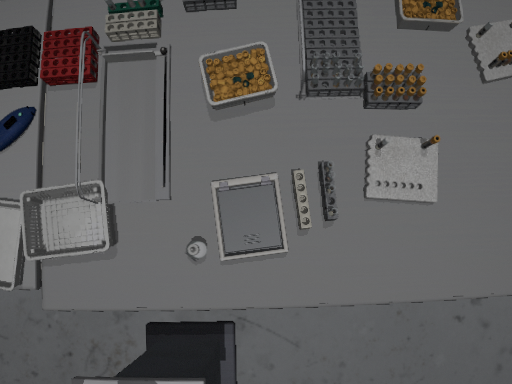

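View pics/wrist0.png

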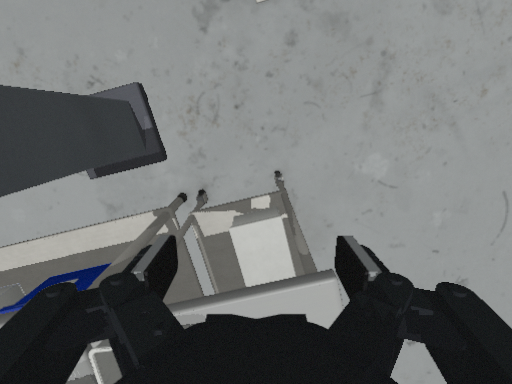

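The top view shows the instrument at about columns 212–287 and rows 174–259. The ribs, on the front side, are near (252,239), the bottle is at (197,249), and the racks are at (302,198) and (329,190). I'll measure these next.

Run:
```python
from h import *
c=dict(np.load('top0.npz')); im=c['pixels']
cv2.imwrite('pics/topz.png',cv2.resize(im[160:275,170:350],None,fx=4.4,fy=4.4,interpolation=cv2.INTER_CUBIC))
for p in [(212,182),(279,174),(287,250),(219,259),(252,239),(249,215),(197,249)]:
    print(p,onz(c,*p,.05).round(4),dep(c,*p).round(4))
g=im.min(2); m=(g>165).astype(np.uint8); m[:, :205]=0; m[:,293:]=0; m[:165]=0;m[268:]=0
cs,_=cv2.findContours(m,cv2.RETR_EXTERNAL,cv2.CHAIN_APPROX_NONE); k=max(cs,key=cv2.contourArea)
r=cv2.minAreaRect(k); print(r); b=cv2.boxPoints(r)
P=np.array([onz(c,*q,.05) for q in b]); print(P.round(4), P.mean(0), [np.linalg.norm(P[i]-P[i-1]).round(4) for i in range(4)])
o,_=ray(c,250,190);print(o)
```

```text
(212, 182) [ 0.5944 -0.1961  0.05  ] [ 0.5941 -0.1964  0.052 ]
(279, 174) [ 0.6072 -0.3444  0.05  ] [ 6.156e-01 -3.463e-01  2.000e-04]
(287, 250) [ 0.44   -0.3559  0.05  ] [ 0.44   -0.3557  0.0535]
(219, 259) [ 0.4249 -0.2077  0.05  ] [ 0.4245 -0.2031  0.0013]
(252, 239) [ 0.4663 -0.2807  0.05  ] [ 0.4659 -0.281   0.0634]
(249, 215) [ 0.5188 -0.2757  0.05  ] [ 0.518  -0.276   0.0605]
(197, 249) [ 0.4479 -0.16    0.05  ] [ 0.4474 -0.1656  0.09  ]Traceback (most recent call last):
  File "<stdin>", line 7, in <module>
ValueError: max() iterable argument is empty
```

Run:
```python
from h import *
c=dict(np.load('scene0.npz')); im=c['pixels']
cv2.imwrite('pics/scz.png',cv2.resize(im[160:280,165:360],None,fx=4,fy=4,interpolation=cv2.INTER_CUBIC))
```

```text
(no output)
```

View pics/topz.png

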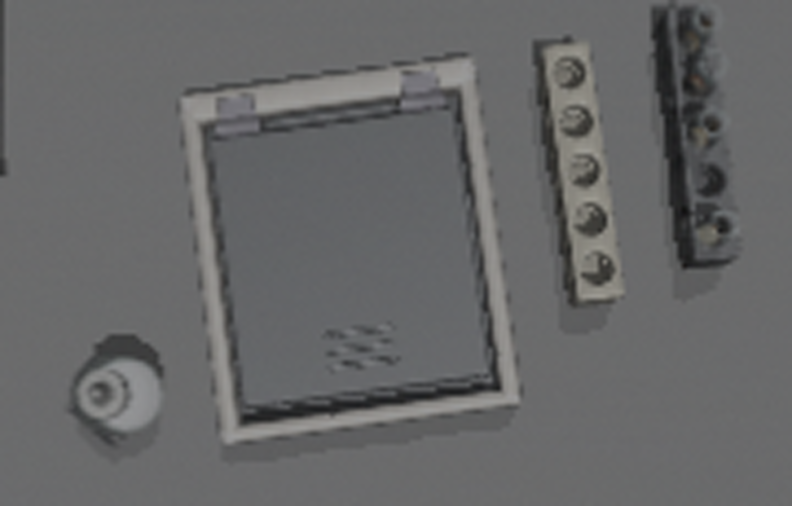

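View pics/scz.png

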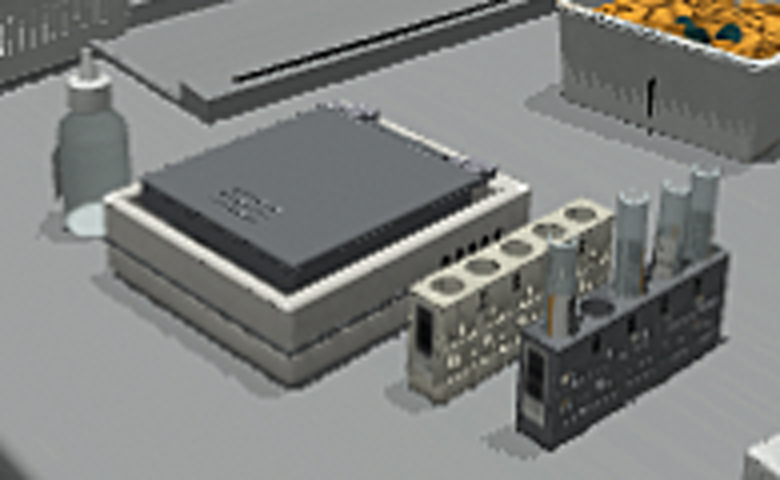

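The zoom shows the outer rim corners at zoomed pixels (180,97), (473,57), (520,402) and (228,440). The ribs are near (362,347). I'll fit the rim in world coordinates.

Run:
```python
from h import *
c=dict(np.load('top0.npz')); im=c['pixels']
Z=[(180,97),(473,57),(520,402),(228,440)]
b=[(170+(u+.5)/4.4-.5,160+(v+.5)/4.4-.5) for u,v in Z]
P=np.array([onz(c,*q,.05) for q in b]);print(P.round(4),P.mean(0).round(4),[np.linalg.norm(P[i]-P[i-1]).round(4) for i in range(4)])
ax=(P[0]+P[1]-P[2]-P[3]);yw=np.arctan2(ax[1],ax[0]);print('yaw',yw)
ay=(P[0]+P[3]-P[1]-P[2]);print('yaw2',np.arctan2(-ay[0],ay[1]))
q=(170+362.5/4.4-.5,160+347.5/4.4-.5); rb=onz(c,*q,.061);print('ribs',rb)
# mask by colour
hsv=cv2.cvtColor(im,cv2.COLOR_BGR2HSV); 
g=im[...,2].astype(int); print(im[184,230],im[178,260],im[200,215],im[215,250])
m=((g>125)).astype(np.uint8); m[:, :207]=0; m[:,291:]=0; m[:170]=0;m[265:]=0
cs,_=cv2.findContours(m,cv2.RETR_EXTERNAL,cv2.CHAIN_APPROX_NONE); k=max(cs,key=cv2.contourArea)
Q=np.array([onz(c,*x[0],.05)[:2] for x in k],np.float32)
r=cv2.minAreaRect(Q);print(r)
for yaw,ce in[(yw,P.mean(0))]:
  e=np.array([np.cos(yaw),np.sin(yaw),0]);n=np.array([-e[1],e[0],0])
  print('press',ce+e*(66-138+22)/1e3,'hinge',ce+e*.066,'keys',ce-e*.04+n*.031,ce-e*.04-n*.031)
for p in [(197,249),(190,251),(302,198),(329,190),(306,226),(332,217)]:print(p,dep(c,*p).round(3))
```

```text
[[ 0.5953 -0.1929  0.05  ]
 [ 0.6106 -0.3404  0.05  ]
 [ 0.4379 -0.3575  0.05  ]
 [ 0.4234 -0.213   0.05  ]] [ 0.5168 -0.2759  0.05  ] [np.float64(0.173), np.float64(0.1483), np.float64(0.1736), np.float64(0.1453)]
yaw 0.10762498141182773
yaw2 0.10133336299566728
ribs [ 0.4670645 -0.2807484  0.061    ]
[150 152 151] [144 147 149] [140 143 145] [103 101  99]
((0.5160614848136902, -0.2748328447341919), (0.17330512404441833, 0.1480741947889328), 5.984099388122559)
press [ 0.4670832  -0.28131113  0.05      ] hinge [ 0.58241203 -0.26885072  0.05      ] keys [ 0.47369541 -0.24941632  0.05      ] [ 0.48035528 -0.31105759  0.05      ]
(197, 249) [ 0.447 -0.166  0.09 ]
(190, 251) [ 0.444 -0.152  0.095]
(302, 198) [ 0.556 -0.396  0.014]
(329, 190) [ 0.562 -0.447  0.094]
(306, 226) [ 0.49  -0.398  0.059]
(332, 217) [ 0.508 -0.456  0.056]
```

Run:
```python
from h import *
from scipy.spatial.transform import Rotation as Ro
c=dict(np.load('wrist0.npz')); o=manip.get_obs()
p,d=ray(c,256,192); R=Ro.from_euler('xyz',o['tool_rot']).as_matrix()
print('cam in tool',R.T@(p-o['tool_pos']),'dir',R.T@d); print(R)
```

```text
cam in tool [ 7.11058474e-02 -4.23972174e-05 -1.17694801e-01] dir [-2.75044678e-01  2.83647085e-04  9.61431781e-01]
[[-9.69959104e-01  2.43267383e-01 -5.62928069e-04]
 [ 2.43268000e-01  9.69957596e-01 -1.71511371e-03]
 [ 1.28785132e-04 -1.80053255e-03 -9.99998371e-01]]
```

```bash
python3 -m inch '[0,0,0,-10,0,0,0,-10.1,-0.0118,-0.0508,0,0,-0.0118,-0.0508,0,0,-0.0118,-0.0508,0,0,-0.0118,-0.0508,0,0,-0.0118,-0.0508,0,0,-0.0118,-0.0508,0,0,-0.0118,-0.0508,0,0,-0.0118,-0.0508,0,0,-0.0118,-0.0508,0,0,-0.0118,-0.0508,0,0,-0.0118,-0.0508,0,0,-0.0118,-0.0508,0,0,-0.0118,-0.0508,0,0,-0.0118,-0.0508,0,0,-0.0118,-0.0508,0,0,-0.0118,-0.0508,0,0,-0.0118,-0.0508,0,0,-0.0118,-0.0508,0,0]' 0 40
cat >> h.py <<'E'
C=np.array([.5165,-.2755]);YW=.105
def st():
    o=manip.get_obs(); p=o['tool_pos']; e=np.array([np.cos(YW),np.sin(YW)]); n=np.array([-e[1],e[0]]); d=p[:2]-C
    print('t',round(o['t'],2),'inst xy mm',(d@e*1e3).round(1),(d@n*1e3).round(1),'tip z',((p[2]-.025)*1e3).round(1),'yaw',o['tool_rot'].round(3),'F',o['contact_force'].round(2),'w',o['gripper_width'],'j',o['joint_positions'].round(2))
E
python3 -c "
from h import *
st();cap('top','top1');cap('wrist','wrist1')"
```

```text
t: 2.65
tool_pos: [0.4593, -0.2825, 0.256]
tool_rot: [3.141, -0.0, -3.037]
contact_force: [0.5, 0.4, -0.3]
gripper_width: 0.001
t 2.65 inst xy mm -57.6 -1.0 tip z 231.0 yaw [ 3.141 -0.    -3.037] F [ 0.47  0.41 -0.3 ] w 0.0010667545621107005 j [-0.63  0.14  1.84  0.    1.16 -2.31]
```

View pics/wrist1.png

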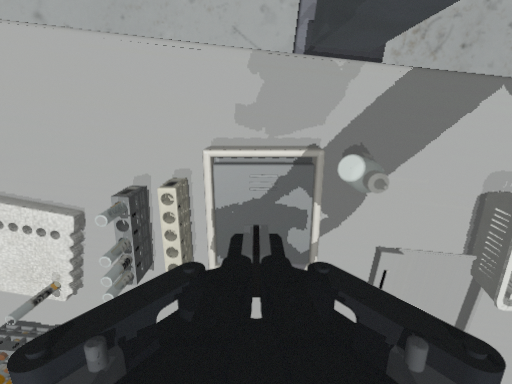

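The wrist view shows the front rim at row 152 (columns 205–323), the ribs at about (262,182), and the shut fingers at (256,240). I'll cross-check position and yaw from this view.

Run:
```python
from h import *
c=dict(np.load('wrist1.npz'))
e=np.array([np.cos(YW),np.sin(YW)]); n=np.array([-e[1],e[0]])
for p,z in [((262,182),.061),((204,150),.05),((324,150),.05),((214,165),.06),((311,163),.06)]:
    w=onz(c,*p,z); d=w[:2]-C; print(p,w.round(4),'inst',(d@e*1e3).round(1),(d@n*1e3).round(1),dep(c,*p).round(4))
```

```text
(262, 182) [ 0.4673 -0.2817  0.061 ] inst -49.6 -1.0 [ 0.467  -0.2817  0.0622]
(204, 150) [ 0.4377 -0.3557  0.05  ] inst -86.8 -71.5 [ 0.4377 -0.3556  0.0503]
(324, 150) [ 0.4224 -0.2111  0.05  ] inst -86.8 73.9 [ 4.273e-01 -1.982e-01  3.000e-04]
(214, 165) [ 0.4528 -0.341   0.06  ] inst -70.2 -58.5 [ 0.4527 -0.3409  0.0608]
(311, 163) [ 0.4382 -0.2263  0.06  ] inst -72.7 57.1 [ 0.4388 -0.2254  0.0562]
```

```bash
python3 -m inch '[0,0,0.04,0,0,0,0.04,0,0,0,0.04,0,0,0,0.03,0,0,0,0.012,0,0,0,0,0]'; python3 -c "
from h import *
st()"
```

```text
t: 3.5
tool_pos: [0.4587, -0.2802, 0.0938]
tool_rot: [3.14, -0.001, -3.036]
contact_force: [0.3, -0.1, -0.2]
gripper_width: 0.0
t 3.5 inst xy mm -58.0 1.4 tip z 68.8 yaw [ 3.140e+00 -1.000e-03 -3.036e+00] F [ 0.31 -0.1  -0.18] w 0.0004149720494273055 j [-0.63  0.36  1.94  0.    0.84 -2.31]
```

```bash
python3 -m inch '[0,0,0.004,0,0,0,0.004,0,0,0,0.004,0,0,0,0.003,0,0,0,0,0]'; python3 -c "
from h import *
st()"
```

```text
t: 4.12
tool_pos: [0.4598, -0.2814, 0.0796]
tool_rot: [-3.14, 0.001, -3.037]
contact_force: [1.0, 0.1, 2.7]
gripper_width: -0.0
t 4.12 inst xy mm -57.0 0.1 tip z 54.6 yaw [-3.140e+00  1.000e-03 -3.037e+00] F [1.03 0.14 2.69] w -0.00021989935776344104 j [-0.63  0.38  1.95 -0.    0.81 -2.31]
```

```bash
python3 -m inch '[0,0,0.003,0,0,0,0.003,0,0,0,0,0]'; python3 -c "
from h import *
st()"
```

```text
t: 4.5
tool_pos: [0.46, -0.2814, 0.0744]
tool_rot: [-3.141, 0.001, -3.037]
contact_force: [-0.3, -0.2, 7.7]
gripper_width: 0.003
t 4.5 inst xy mm -56.8 0.0 tip z 49.4 yaw [-3.141e+00  1.000e-03 -3.037e+00] F [-0.32 -0.25  7.68] w 0.003039185278940342 j [-0.63  0.39  1.95  0.    0.8  -2.31]
```

At the stop: tip at 49.4 mm with 7.7 N. I'll retreat up and towards the robot.

```bash
python3 -m inch '[0,0,-0.012,0,0.03,0,-0.02,0,0.04,0,-0.02,0,0.01,0,-0.02,0,0,0,0,0,0,0,0,0,0,0,0,0]'; python3 -c "
from h import *
st();cap('scene','scene2');cap('top','top2');cap('wrist','wrist2')"
```

```text
t: 5.38
tool_pos: [0.3795, -0.2886, 0.1442]
tool_rot: [3.14, -0.001, -3.036]
contact_force: [0.5, 0.3, 0.1]
gripper_width: 0.001
t 5.38 inst xy mm -137.6 1.3 tip z 119.2 yaw [ 3.140e+00 -1.000e-03 -3.036e+00] F [0.48 0.3  0.13] w 0.001377695397908513 j [-0.74  0.17  2.06  0.    0.91 -2.42]
```

View pics/scene2.png

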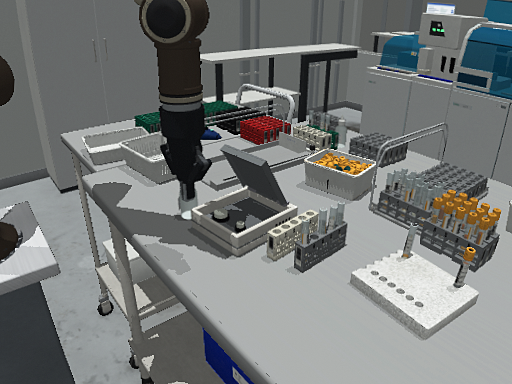

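View pics/wrist2.png

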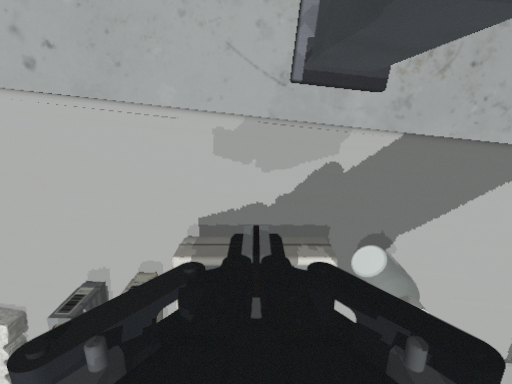

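View pics/top2.png

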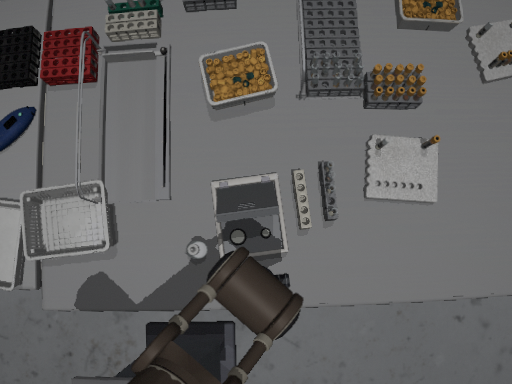

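The cover is open. In the top view the large key is at (238,236), to the left, and the small one is at (266,232). The scene view agrees, with the large key at (221,215) and the small one at (240,225).

Run:
```python
from h import *
c=dict(np.load('top2.npz')); im=c['pixels']
cv2.imwrite('pics/t2z.png',cv2.resize(im[170:265,205:300],None,fx=6,fy=6,interpolation=cv2.INTER_CUBIC))
e=np.array([np.cos(YW),np.sin(YW)]); n=np.array([-e[1],e[0]])
for nm,p in [('top2',(238,236)),('top2',(266,232)),('scene2',(221,214)),('scene2',(240,224))]:
    c=dict(np.load(nm+'.npz')); w=onz(c,*p,.043); d=w[:2]-C; print(p,w.round(4),'inst',(d@e*1e3).round(1),(d@n*1e3).round(1),dep(c,*p).round(4))
```

```text
(238, 236) [ 0.474 -0.25   0.043] inst -39.6 29.8 [ 0.474  -0.25    0.0413]
(266, 232) [ 0.4809 -0.3117  0.043 ] inst -39.2 -32.2 [ 0.4809 -0.3117  0.0433]
(221, 214) [ 0.471  -0.2596  0.043 ] inst -43.6 20.6 [ 0.4695 -0.262   0.0446]
(240, 224) [ 0.479  -0.3161  0.043 ] inst -41.5 -36.4 [ 0.4787 -0.3165  0.0433]
```

View pics/t2z.png

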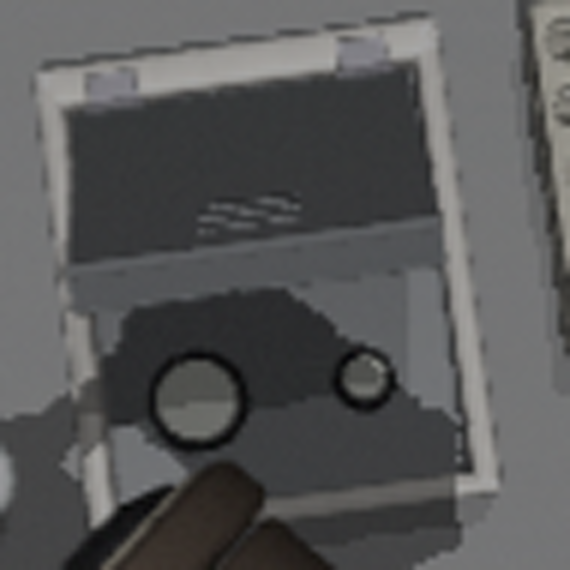

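```bash
python3 -m inch '[-0.02,0.015,0,0,-0.018,0.014,0.01,0,0,0,0.03,0,0,0,0.019,0,-0.02,0,0,0,-0.02,0,0,0,-0.007,0,0,0,0,0,0,0,0,0,0,0]'; python3 -c "
from h import *
st();cap('scene','scene3')
c=cap('top','top3');cv2.imwrite('pics/t3z.png',cv2.resize(c['pixels'][170:265,205:300],None,fx=6,fy=6))"
```

```text
t: 6.65
tool_pos: [0.4609, -0.2514, 0.0865]
tool_rot: [3.142, -0.0, -3.036]
contact_force: [0.2, 1.0, -0.2]
gripper_width: -0.002
t 6.65 inst xy mm -52.8 29.8 tip z 61.5 yaw [ 3.142 -0.    -3.036] F [ 0.21  0.98 -0.19] w -0.0016412171713369491 j [-0.58  0.35  1.98 -0.    0.81 -2.26]
```

View pics/scene3.png

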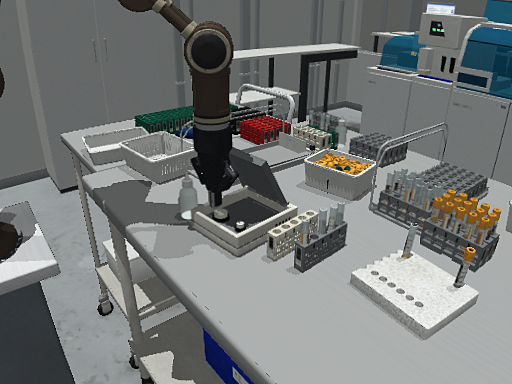

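The fingers stand over the front part of the large key at about (222,205), and the cover is still open, with no contact. Now I press.

```bash
python3 -m inch '[0,0,0.008,0,0,0,0.006,0,0,0,0.004,0,0,0,0.003,0,0,0,0.002,0,0,0,0,0]'; python3 -c "
from h import *
st()"
```

```text
t: 7.5
tool_pos: [0.4606, -0.2513, 0.0632]
tool_rot: [3.141, -0.001, -3.036]
contact_force: [-3.8, 1.3, 4.7]
gripper_width: 0.003
t 7.5 inst xy mm -53.1 29.9 tip z 38.2 yaw [ 3.141e+00 -1.000e-03 -3.036e+00] F [-3.78  1.32  4.75] w 0.003371909397620124 j [-0.58  0.39  1.98 -0.    0.77 -2.26]
```

```bash
python3 -m inch '[0.002,0,0.001,0,0.002,0,0.002,0,0,0,0,0,0,0,0,0]'; python3 -c "
from h import *
st();cap('scene','scene4');c=dict(np.load('scene4.npz'))
cv2.imwrite('pics/s4z.png',cv2.resize(c['pixels'][130:260,160:310],None,fx=4.5,fy=4.5,interpolation=cv2.INTER_CUBIC))"
```

```text
t: 8.0
tool_pos: [0.4598, -0.2522, 0.0619]
tool_rot: [-3.14, 0.005, -3.038]
contact_force: [1.9, 4.7, 8.3]
gripper_width: 0.002
t 8.0 inst xy mm -54.0 29.1 tip z 36.9 yaw [-3.14   0.005 -3.038] F [1.95 4.74 8.25] w 0.001996368361308269 j [-0.59  0.39  1.99  0.    0.76 -2.26]
```

View pics/s4z.png

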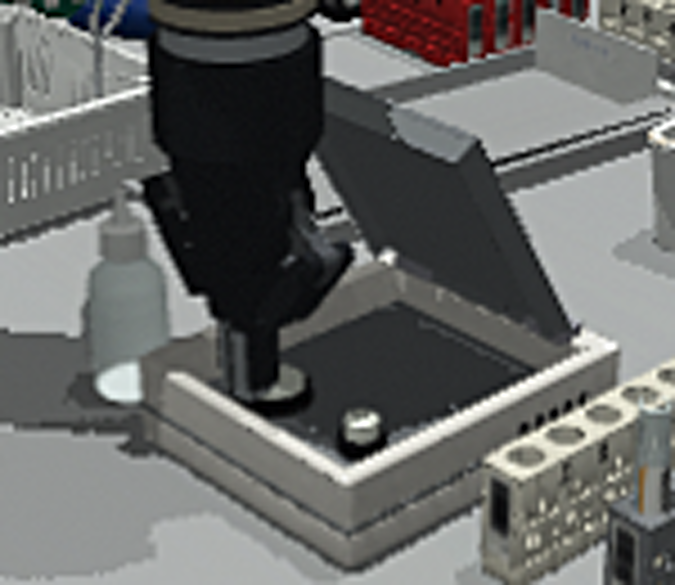

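```bash
python3 -m inch '[0,0,0.002,0,0,0,0.002,0,0,0,0,0,0,0,0,0]'; python3 -c "
from h import *
st();c=cap('scene','scene5')
print(c['depth'].shape)
for u in range(214,232): print(u,[ (dep(c,u,v)*1e3).round(0)[2] for v in (212,214,216,218)])
for u in range(236,246): print(u,[ (dep(c,u,v)*1e3).round(0)[2] for v in (222,224,226)])
"
```

```text
t: 8.55
tool_pos: [0.4599, -0.2524, 0.0613]
tool_rot: [-3.141, 0.004, -3.037]
contact_force: [-5.7, 8.6, 31.5]
gripper_width: -0.002
t 8.55 inst xy mm -53.8 28.9 tip z 36.3 yaw [-3.141  0.004 -3.037] F [-5.69  8.58 31.48] w -0.00206079500701669 j [-0.59  0.39  1.99  0.    0.76 -2.26]
(384, 512)
214 [np.float64(53.0), np.float64(48.0), np.float64(45.0), np.float64(40.0)]
215 [np.float64(55.0), np.float64(50.0), np.float64(45.0), np.float64(38.0)]
216 [np.float64(56.0), np.float64(49.0), np.float64(48.0), np.float64(38.0)]
217 [np.float64(56.0), np.float64(51.0), np.float64(45.0), np.float64(37.0)]
218 [np.float64(56.0), np.float64(49.0), np.float64(44.0), np.float64(35.0)]
219 [np.float64(53.0), np.float64(48.0), np.float64(44.0), np.float64(34.0)]
220 [np.float64(54.0), np.float64(48.0), np.float64(38.0), np.float64(34.0)]
221 [np.float64(52.0), np.float64(48.0), np.float64(37.0), np.float64(35.0)]
222 [np.float64(36.0), np.float64(37.0), np.float64(37.0), np.float64(33.0)]
223 [np.float64(38.0), np.float64(37.0), np.float64(36.0), np.float64(33.0)]
224 [np.float64(37.0), np.float64(
[... 471 characters left out ...]
.float64(26.0), np.float64(25.0)]
231 [np.float64(27.0), np.float64(25.0), np.float64(26.0), np.float64(25.0)]
236 [np.float64(28.0), np.float64(41.0), np.float64(37.0)]
237 [np.float64(43.0), np.float64(42.0), np.float64(39.0)]
238 [np.float64(43.0), np.float64(43.0), np.float64(38.0)]
239 [np.float64(43.0), np.float64(43.0), np.float64(39.0)]
240 [np.float64(44.0), np.float64(42.0), np.float64(39.0)]
241 [np.float64(43.0), np.float64(43.0), np.float64(39.0)]
242 [np.float64(43.0), np.float64(43.0), np.float64(38.0)]
243 [np.float64(42.0), np.float64(42.0), np.float64(37.0)]
244 [np.float64(24.0), np.float64(25.0), np.float64(34.0)]
245 [np.float64(26.0), np.float64(25.0), np.float64(33.0)]
```

The large key's top is at 37 mm, against 43 mm for the small key, so it is fully down. Next: retreat, go up, then over behind the open cover.

```bash
python3 -m inch '[0,0,-0.016,0,0,0,-0.016,0,0.025,0,0,0,0.025,0,0,0,0,-0.015,-0.04,0,0,-0.014,-0.04,0,0,0,-0.045,0,0,0,-0.043,0,-0.03,0,0,0,-0.035,0,0,0,-0.035,0,0,0,-0.032,0,0,0,0,0,0,0]'; python3 -c "
from h import *
st();cap('scene','scene6');c=dict(np.load('scene6.npz'))
cv2.imwrite('pics/s6z.png',cv2.resize(c['pixels'][100:260,160:340],None,fx=3.5,fy=3.5,interpolation=cv2.INTER_CUBIC))"
```

```text
t: 10.22
tool_pos: [0.543, -0.272, 0.2556]
tool_rot: [-3.141, -0.0, -3.035]
contact_force: [-0.1, 0.1, 0.8]
gripper_width: 0.003
t 10.22 inst xy mm 26.7 0.7 tip z 230.6 yaw [-3.141 -0.    -3.035] F [-0.14  0.12  0.76] w 0.0026782940435854143 j [-0.54  0.28  1.68 -0.    1.19 -2.21]
```

View pics/s6z.png

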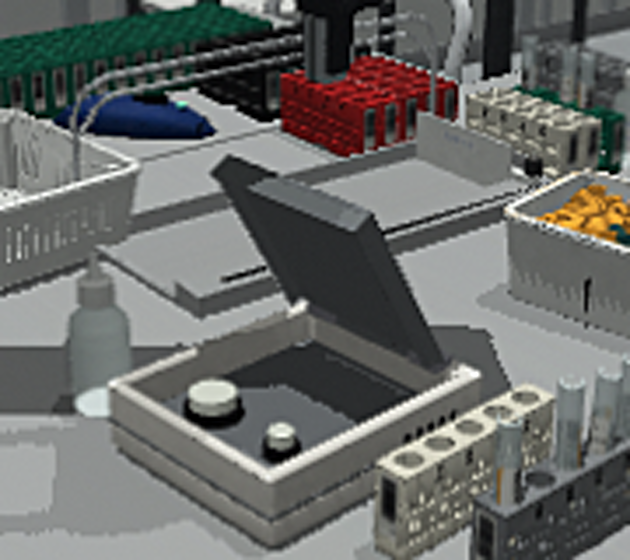

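The key is up again (about (213,400) in the zoom) and the cover stays open. Now I sweep the cover down along its arc.

```bash
python3 -m inch '[0,0,0.033,0,0,0,0.033,0,0.0045,0,0.005,0,0.013,0,0.008,0,0.012,0,0.0095,0,0.0105,0,0.011,0,0.009,0,0.013,0,0.0075,0,0.013,0,0.0055,0,0.0145,0,0.0035,0,0.015,0,0.004,0,0.005,0,0,0,0,0]'; python3 -c "
from h import *
st();cap('scene','scene7');c=dict(np.load('scene7.npz'))
cv2.imwrite('pics/s7z.png',cv2.resize(c['pixels'][100:260,160:340],None,fx=3.5,fy=3.5,interpolation=cv2.INTER_CUBIC))"
```

```text
t: 11.78
tool_pos: [0.4723, -0.279, 0.0956]
tool_rot: [3.14, -0.001, -3.037]
contact_force: [-1.1, 0.8, 2.2]
gripper_width: -0.003
t 11.78 inst xy mm -44.3 1.2 tip z 70.6 yaw [ 3.140e+00 -1.000e-03 -3.037e+00] F [-1.07  0.79  2.18] w -0.00338950272527662 j [-0.61  0.37  1.92  0.    0.85 -2.29]
```

View pics/s7z.png

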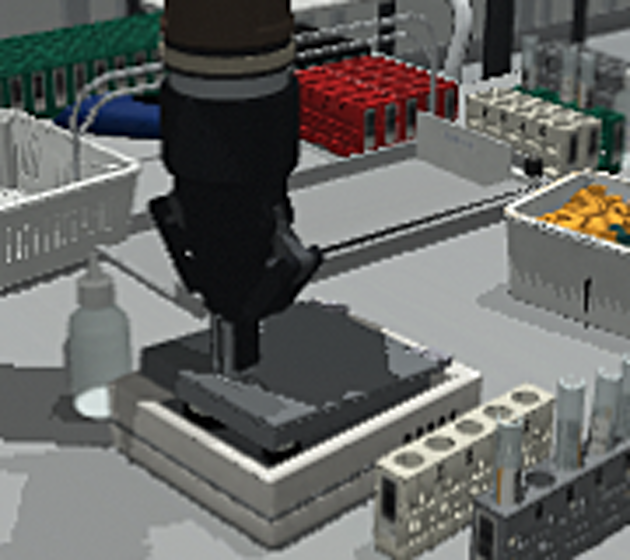

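The cover is nearly shut under the fingertips at about (235,360). Now I press it to the stop.

```bash
python3 -m inch '[0.003,0,0.006,0,0.003,0,0.006,0,0.001,0,0.005,0,0,0,0.004,0,0,0,0.002,0,0,0,0,0,0,0,0,0]'; python3 -c "
from h import *
st()"
```

```text
t: 12.7
tool_pos: [0.4657, -0.2805, 0.0746]
tool_rot: [-3.142, -0.001, -3.036]
contact_force: [-1.9, 2.4, 11.5]
gripper_width: -0.0
t 12.7 inst xy mm -51.1 0.3 tip z 49.6 yaw [-3.142e+00 -1.000e-03 -3.036e+00] F [-1.95  2.41 11.5 ] w -0.0002698858803998686 j [-0.62  0.4   1.94 -0.    0.81 -2.3 ]
```

At the stop (49.6 mm, 11.5 N). Lifting straight off.

```bash
python3 -m inch '[0,0,-0.01,0,0,0,-0.02,0,0,0,-0.04,0,0,0,-0.05,0,0,0,-0.05,0,0,0,0,0,0,0,0,0,0,0,0,0,0,0,0,0]'; python3 -c "
from h import *
st();c=cap('scene','scene8');cv2.imwrite('pics/s8z.png',cv2.resize(c['pixels'][100:260,160:340],None,fx=3.5,fy=3.5,interpolation=cv2.INTER_CUBIC))
c=cap('wrist','wrist8')
for p in [(262,182),(214,170),(302,170)]: print(dep(c,*p).round(4))"
```

```text
t: 13.82
tool_pos: [0.4646, -0.2795, 0.2413]
tool_rot: [3.139, -0.003, -3.037]
contact_force: [-0.0, 0.3, -0.7]
gripper_width: 0.002
t 13.82 inst xy mm -52.0 1.4 tip z 216.3 yaw [ 3.139e+00 -3.000e-03 -3.037e+00] F [-0.02  0.28 -0.75] w 0.0022102575612843 j [-0.62  0.17  1.84 -0.    1.14 -2.3 ]
[ 0.4655 -0.2717  0.0625]
[ 0.4576 -0.3276  0.0614]
[ 0.4469 -0.2279  0.0616]
```

View pics/s8z.png

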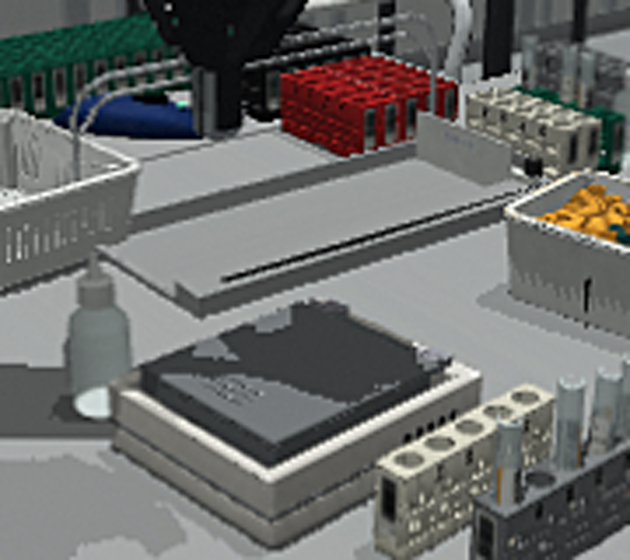

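View pics/wrist8.png

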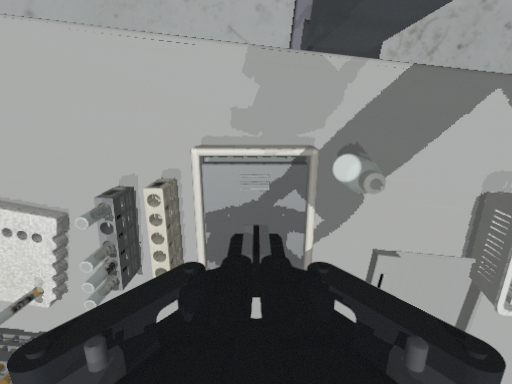

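The cover lies level at about 61 mm, as it was at the start. The bottle and racks stand where they were, and the arm is clear. Handing in.

```bash
python3 -c "
from h import *
manip.sign_off()"
```

```text
the job is handed in; nothing more can be done
```

I cleared the instrument and handed the job in at about 14 s of the 45 s allowed; sign-off gives no verdict.

- **Opening the cover:** I pressed it with the shut fingertips to its stop (7.7 N), and it popped open. The pictures showed it open, but I did not measure its angle.
- **Larger key:** I pressed the larger key, the left one, all the way down. Its top measured 37 mm above the bench, against 43 mm for the untouched small key. It was back up before I closed the cover.
- **Closing the cover:** I swept it down along its arc to the stop (11.5 N) and lifted off.

**Last checks:** after about 0.9 s with nothing touching it, the cover was level at about 61–62 mm, the same as at the start. The bottle and racks looked unmoved in the pictures, though I did not measure their positions again.

**Forces during the key press:** side forces of a few newtons showed up, reaching about 9–10 N when I pressed harder to confirm the bottom stop (31 N down). This was probably friction, or light contact with the open cover. The cover stayed open throughout.

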